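# Hold the pressing caul flush on a head plate leaned in the sloped gluing jig

## Robot

A 6-joint arm with a two-finger parallel gripper is mounted at the origin on the work surface. World frame = base frame: x ahead of the robot, y to its left, z up, the work surface at z = 0. Lengths are in mm, angles in rad, forces in N, time in s.
With the tool pointing down it reaches from about 350 to 975 mm from the base axis. Payload 7.1 kg.
Tool frame: the origin (TCP) lies midway between the tips of the shut fingers; the grasp point (between the pads) lies 19 mm behind it (ctrl.grip_depth is the distance from the TCP to the grasp point, in mm); z points along the fingers, y is the line along which they close (so a half turn about z gives the same grasp; the last joint's range is limited). The gripper opens to 88 mm and grips with 3 to 60 N. Pads are 20 mm wide; open, the fingers measure 115 mm over their backs; the gripper's body (75 mm by 178 mm) begins 61 mm behind the grasp point.
Start: joints at [1.181, 0.423, 1.63, -0, 1.089, -0.019], TCP at [226.443, 582.519, 222.675] pointing down, gripper open.
Joint ranges: [-3, 3], [-0.9, 2.11], [0.09, 2.58], [-1.31, 4.45], [0.11, 2.69], [-2.54, 2.54]. Speed limits (rad/s): [2.39, 2.39, 3.01, 3.14, 3.14, 3.14].

## Interface

Orientations are given as a rotation vector (axis times angle).
In Python, from workcell import get_obs, vision, ctrl gives the robot as it stands.
- The arm moves only by the tool step_arm, never from a script. Its argument "plan" is a list of rows, each a list of 7 numbers: the opening, from -1 (shut) to 1 (fully open), then the shift along the tool's x, y, z as a fraction of full scale, then the turn, a rotation vector about the tool's x, y, z as a fraction of full scale. In form: [[fingers, dx, dy, dz, wx, wy, wz], ...]. A call has 1 to 20 rows; each row shifts and turns the commanded pose from where the row before left it, along the tool's axes as they then stand; what a row does not reach is not made up. Full scale, the value 1, is 50 mm for a shift and 0.12 rad for a turn. A row lasts 1/8 s, in which the tool goes at most 62.5 mm and 10.7 degrees, less where a joint would pass 70% of its speed; a pose out of reach is approached as far as the arm can. A call with a number of a shift or a turn outside -1 to 1 is refused whole. A call with a gripper value outside its range is refused whole. The fingers move at their own pace and stop on an object; the grip force is fixed at half the most. Time passes only in rows, so rows that do not move let the fingers close. It gives the time, the measured TCP pose, the force, the opening and the grip force at its end, in the units of the state.
- get_obs(): the state, without advancing time (a new reading comes with each control period).
- vision.get_image(name): name is "scene" or "top" or "wrist"; returns a dict with "pixels" (480x640x3 uint8, red, green, blue), "depth" (480x640 float32, mm along the optical axis (not along the pixel's ray), 0 where there is no reading), "fx", "fy", "cx", "cy" (pixels), "T" (4x4, takes a point from camera to world coordinates); the wrist camera has in their place "T_tool_cam" (4x4, takes a point from camera to tool coordinates, whose origin is the TCP and whose axes are the flange's). Camera axes: x right, y down, z forward; pixel columns grow to the right and rows downward; lengths in mm; the calibration is good to about 2 mm. A picture is of the moment at which its call begins: read the wrist's pose just before it.
- ctrl.close_job(): hands the job in; it is judged then, once.
The state is a dict: "t": time; "qpos": joint angles; "qvel": joint speeds; "joint_torque": joint torques, N m; "ee_pos": TCP position; "orientation": TCP orientation; "ft_force": force on the tool from outside, world axes, zero at the start; "moment": the same for the moment, N m; "width": finger opening in mm; "grasp_force": force on a finger pad.
Only numpy, scipy, OpenCV 4.12 (cv2) and the standard library are available. Lean on these libraries where they do the work, as an engineer would, in place of code of your own. Each camera call takes 0.05 s, during which the arm holds its last target. There are 200 camera calls.

## Task

Lean the long dark wooden head plate lengthwise on the sloped bed of the gluing jig, foot against the ledge and sides even, and let go of it. Then take the corked pressing caul by its rib, tilt it to the slope and press its cork sole flush on the middle of the plate, square with it, with a light hand's push of about 10 N. Finish while still holding and pressing it there; do not shift the bed or disturb the other things on the bench.

Things in the scene. Friction and masses are not known exactly. Their poses are not given: they have to be found in the camera images.
- plate: Head plate: a plain flat slab of dark wood, 130 (its x) x 60 (its y) x 14 mm (z), about 80 g, lying flat on the bench on one side of the jig at the start. Origin: centre of its underside. Grasp it across its 60 mm width. (A shorter dark offcut, 70 mm long, is not the one.)
- caul: Pressing caul of pale wood with a cork sole: base 90 (its x) x 50 (its y) x 14 mm high, sole included, with an upright rib 60 mm long (x), 20 mm thick (y) and 45 mm high centred on top; 59 mm high in all, about 100 g. Stands sole down on the other side of the jig. Origin: centre of the sole's underside. Grasp it across the rib's 20 mm.
- bed_rest (a point): On the jig bed's face, under the plate's middle once it is home on the ledge. x up the slope (towards the robot; the face looks away from it), y level across, z square out of the face. Pale bed 44 mm wide (plate overhangs 8 mm a side), ledge 65 mm down the slope, 10 mm proud, bed end 95 mm up. Sloped 25 to 40 degrees, stiff; hinge 45 mm up, foot 220 x 120 x 18 mm.
- glue: White glue bottle, 52 mm across, 150 mm tall, at the back left, loose. Origin: centre of its underside. Leave it alone.
- offcut: Dark wooden offcut lying flat, 70 x 60 x 14 mm, at the back left, loose. Origin: centre of its underside. Leave it alone.
- tape: Roll of paper tape lying flat, 90 mm across, 22 mm high, at the back right of the jig, loose. Origin: centre of its underside. Leave it alone.
- chisel: Slim hand tool with a wooden handle lying on the right, loose. Origin: under its middle, at bench level. Leave it alone.
Mind the look-alikes: they are no part of the job. What is shaped like the caul but pink is not meant.

How it is judged:
By the outcome, as a careful person would: the job done as asked, in the order asked, and still so for the second after the job is handed in, while the arm keeps its last pose, push and grip.
It also fails if it takes over 59 s, if anything falls off the work surface, if the arm or the gripper's body presses on something with over 40 N, if the wrist force passes 120 N, or if a joint passes its speed limit or range.

## Working session

There is one attempt and no reset: what is moved stays moved. The work goes in short steps, Python scripts to look and compute and a tool call to move; the robot and the scene stay as the last step left them, time stands still between calls to the robot, and variables do not carry over. Pictures are saved under pics/ and viewed, at most 10 in all, crops included, and the job is handed in when it is done.

Besides the shell and the picture viewer there is one more tool, called after "Emit:" as name(argument=value, ...), one argument or row to a line, values as JSON. step_arm: Moves the arm, as the interface text tells. Its arguments: {"type":"object","properties":{"plan":{"type":"array","items":{"type":"array","items":{"type":"number","minimum":-1,"maximum":1}}}},"required":["plan"]}

```bash
mkdir -p pics; ls
python3 - <<'E'
from workcell import get_obs, vision, ctrl
import cv2, numpy as np
o=get_obs(); print({k:np.round(v,3) for k,v in o.items()}, ctrl.grip_depth)
for n in ("scene","top"):
    d=vision.get_image(n); np.savez(f"pics/{n}0.npz",**d)
    cv2.imwrite(f"pics/{n}0.png",d["pixels"][:,:,::-1]); print(n,d["fx"],d["fy"],d["cx"],d["cy"],np.round(d["T"],3).tolist(),(d["depth"]>0).mean())
E
```

```text
pics
{'t': np.float64(0.0), 'qpos': array([ 1.181,  0.424,  1.631, -0.   ,  1.089, -0.019]), 'qvel': array([ 0.   ,  0.001, -0.001,  0.   , -0.   ,  0.001]), 'joint_torque': array([-4.0000e-03, -5.4463e+01, -2.7368e+01,  6.4000e-02,  2.3000e-02,
       -0.0000e+00]), 'ee_pos': array([226.272, 582.023, 221.941]), 'orientation': array([-5.790e-01, -3.087e+00,  2.000e-03]), 'ft_force': array([ 0.336, -0.039, -0.794]), 'moment': array([0.009, 0.019, 0.037]), 'grasp_force': np.float64(0.0), 'width': np.float64(87.632)} 18.700000000000003
scene 545.8616812822779 545.8616812822779 326.2079956420332 235.3478447564908 [[0.498, 0.569, -0.655, 1275.635], [0.867, -0.313, 0.388, -475.572], [0.016, -0.761, -0.649, 808.38], [0.0, 0.0, 0.0, 1.0]] 0.9923795572916667
top 497.3472964705196 497.3472964705196 327.4000575591822 242.35416555076242 [[0.07, -0.969, 0.237, 271.953], [-0.998, -0.069, 0.015, -38.142], [0.001, -0.237, -0.971, 1147.972], [0.0, 0.0, 0.0, 1.0]] 0.9959505208333334
```

View pics/scene0.png

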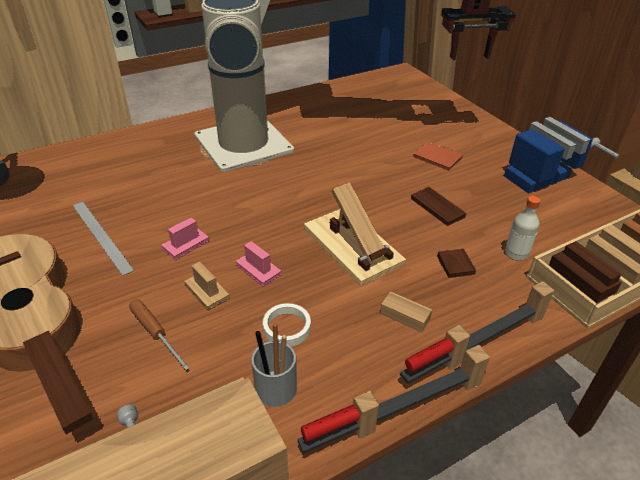

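View pics/top0.png

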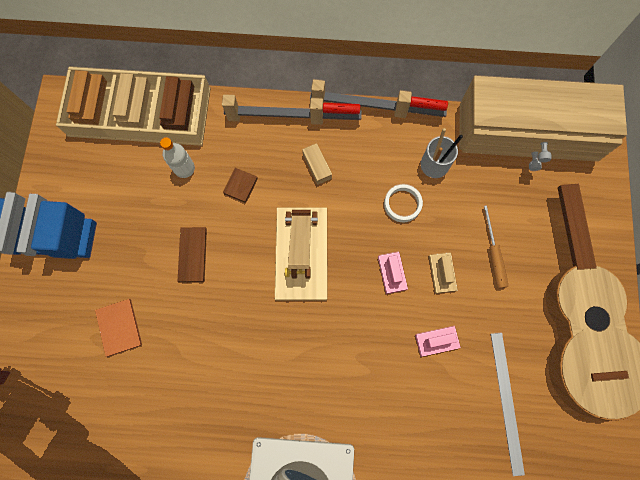

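The scene shows the head plate at about (438,205), the pale caul at (206,285) with pink ones beside it, and the jig at (355,235). In the top view the plate is at (192,255), the caul at (443,272), and the bed at (299,240), running from (300,275) at the top end down to the ledge at (300,217). Next I measure them.

```bash
cat > h.py <<'E'
import numpy as np, cv2
def load(n): return dict(np.load(f"pics/{n}.npz"))
def cloud(d,T=None):
    T=d["T"] if T is None else T
    v,u=np.mgrid[:480,:640]; z=d["depth"].astype(float)
    P=np.stack([(u-d["cx"])/d["fx"]*z,(v-d["cy"])/d["fy"]*z,z],-1)
    return P@T[:3,:3].T+T[:3,3]
def plane(P):
    for _ in range(6):
        c=P.mean(0); n=np.linalg.svd(P-c,full_matrices=False)[2][2]; n=n*np.sign(n[2]); r=(P-c)@n
        k=abs(r)<max(1.5,2*np.median(abs(r))); P=P[k]
    return c,n,P
def rect(xy):
    (c,s,a)=cv2.minAreaRect(xy.astype(np.float32)); return np.round(c,1),np.round(s,1),round(a,1)
E
python3 - <<'E'
from h import *
for n,boxes in (("top",dict(plate=(165,215,220,295),caul=(425,460,245,300),bed=(270,330,200,305),bench=(220,265,230,290))),
                ("scene",dict(plate=(405,470,180,230),caul=(180,235,258,312),bed=(300,410,178,285),bench=(300,340,250,290)))):
    d=load(n+"0"); C=cloud(d); hsv=cv2.cvtColor(d["pixels"],cv2.COLOR_RGB2HSV)
    for k,(a,b,c,e) in boxes.items():
        P=C[c:e,a:b].reshape(-1,3); H=hsv[c:e,a:b].reshape(-1,3); z=P[:,2]
        if k=="bench": print(n,k,np.median(z)); continue
        if k=="plate": m=(z>9)&(z<20); print(n,k,rect(P[m][:,:2]),np.median(z[m]))
        if k=="caul":
            m=(z>52)&(z<66); print(n,"rib",rect(P[m][:,:2]),np.median(z[m])); m=(z>9)&(z<66)
            print(n,"base",rect(P[m][:,:2]))
        if k=="bed":
            m=(z>12)&(z<23); print(n,"foot",rect(P[m][:,:2]),np.median(z[m]))
            m=(z>50)&(H[:,1]<150)&(H[:,2]>90); c0,nn,Q=plane(P[m]); 
            print(n,"bed",c0.round(1),nn.round(4),"slope",np.degrees(np.arccos(nn[2])).round(2),len(Q),m.sum(),Q.min(0),Q.max(0))
            np.save(f"pics/bed_{n}.npy",np.c_[P,H])
    print(n)
E
```

```text
top plate (array([499.3, 294.8]), array([130.8,  61.6]), 5.1) 12.815596805083715
top rib (array([ 496.4, -292.6]), array([60. , 20.5]), 10.1) 57.05817362409073
top base (array([ 496.7, -292.6]), array([90.2, 51.2]), 10.4)
top foot (array([519.2,  40.4]), array([218.4, 118.2]), 4.1) 16.640745783406373
top bed [516.5  37.8 115.4] [0.0515 0.9949 0.0867] slope 85.02 916 1034 [271.9533708  -38.14245999  50.55161271] [ 609.93558479   59.4269288  1147.9721561 ]
top bench -1.3023815023863108
top
scene plate (array([501.3, 295.8]), array([135.7,  66.8]), 5.2) 13.868444156381884
scene rib (array([ 499.5, -293.4]), array([63.4, 21.1]), 12.9) 59.41843619150677
scene base (array([ 499.2, -292.1]), array([92.1, 52.5]), 10.2)
scene foot (array([522.7,  38.7]), array([223., 122.]), 4.2) 18.299183874255164
scene bed [540.9  34.1  99.1] [0.204  0.8798 0.4293] slope 64.57 1295 1409 [ 466.49797016 -475.57217645   50.03666756] [1275.63497797   67.40675126  808.38016901]
scene bench 0.7684163895619349
scene
```

```bash
python3 -c "
import cv2
a=cv2.imread('pics/top0.png')[195:310,260:340];b=cv2.imread('pics/scene0.png')[170:290,295:415]
a=cv2.resize(a,None,fx=4.5,fy=4.5,interpolation=2)
b=cv2.resize(b,None,fx=3.4,fy=3.4,interpolation=2)
import numpy as np
h=600;c=np.zeros((h,800,3),'uint8');c[:a.shape[0],:a.shape[1]]=a;c[:b.shape[0],370:370+b.shape[1]]=b;cv2.imwrite('pics/crop1.png',c)"
```

```text
(no output)
```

View pics/crop1.png

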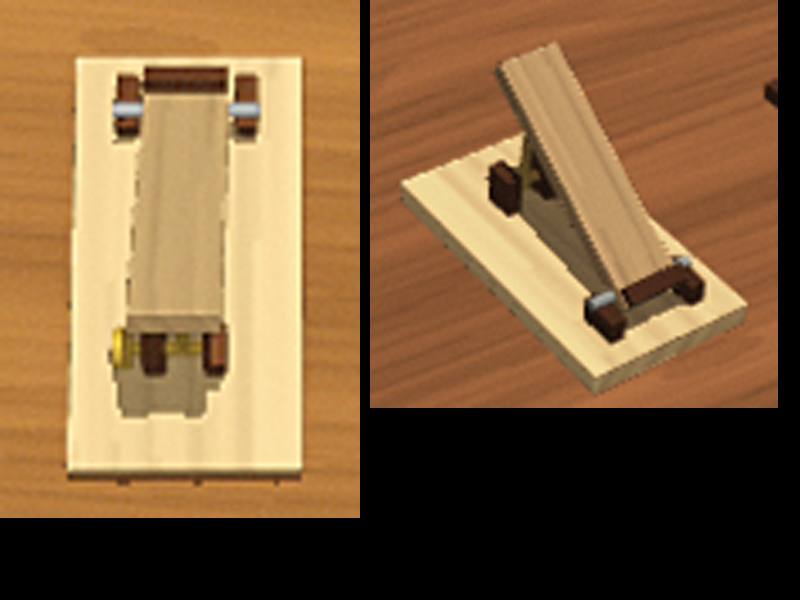

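The crop shows the pale bed with its dark ledge at the far end (top crop about (186,78)), and the bed top at (175,320) on the robot's side. I'll refit the bed plane without the zero-depth points.

```bash
cat >> h.py <<'E'
def bedfit(P,ransac=True):
    rng=np.random.default_rng(0);best=None
    for _ in range(300):
        a,b,c=P[rng.choice(len(P),3,False)]; n=np.cross(b-a,c-a); l=np.linalg.norm(n)
        if l<100: continue
        k=abs((P-a)@(n/l))<1.5
        if best is None or k.sum()>best.sum(): best=k
    return plane(P[best])
E
python3 - <<'E'
from h import *
for n in("top","scene"):
    A=np.load(f"pics/bed_{n}.npy"); P=A[:,:3];H=A[:,3:]
    m=(P[:,2]>35)&(P[:,2]<200)&(P[:,0]>380)&(P[:,0]<640); P=P[m];H=H[m]
    c,nn,Q=bedfit(P)
    r=(P-c)@nn; Q=P[abs(r)<2]
    y=np.cross(nn,[1,0,0.]); 
    x=np.array([-nn[0]*nn[2],-nn[1]*nn[2],1-nn[2]**2]); x/=np.linalg.norm(x); y=np.cross(nn,x)  # x up slope
    q=np.c_[(Q-c)@x,(Q-c)@y]
    rc=rect(q); print(n,c.round(1),nn.round(4),"slope",np.degrees(np.arccos(nn[2])).round(2),"upslope yaw",np.degrees(np.arctan2(x[1],x[0])).round(1),rc,len(Q))
    print("ends",np.percentile(q,[0.5,99.5],axis=0).round(1).tolist())
    # edge lines: y extents along x bins
    for lo in range(-80,90,20):
        k=(q[:,0]>lo)&(q[:,0]<lo+20)
        if k.sum()>10: print(lo,np.percentile(q[k,1],[1,99]).round(1))
    ctr=c+rc[0][0]*x+rc[0][1]*y; print("rect centre",ctr.round(1))
    L=(r>4)&(r<14); 
    if L.sum(): print("ledge x",np.percentile((P[L]-c)@x,[2,50,98]).round(1),"y",np.percentile((P[L]-c)@y,[2,50,98]).round(1),np.percentile(r[L],98))
E
```

```text
top [532.4  40.5  90. ] [0.5621 0.0408 0.8261] slope 34.3 upslope yaw -175.8 (array([-7.9,  2.2]), array([175.7,  67.7]), 0.7) 855
ends [[-94.7, -26.3], [78.7, 22.3]]
-80 [-20.2  21.8]
-60 [-20.5  22.2]
-40 [-20.   20.6]
-20 [-21.3  21. ]
0 [-20.4  21.4]
20 [-21.4  22. ]
40 [-20.6  22.1]
60 [-21.1  20.9]
rect centre [539.   38.8  85.5]
ledge x [-93.7 -83.7 -76.4] y [-20.    0.7  21.5] 12.397695834253554
scene [538.1  40.5  88.7] [0.565  0.0312 0.8245] slope 34.46 upslope yaw -176.8 (array([-6. ,  0.9]), array([177.7,  73.3]), 1.2) 1027
ends [[-93.3, -32.0], [82.1, 31.2]]
-80 [-22.3  21.6]
-60 [-22.1  20. ]
-40 [-21.   22.1]
-20 [-21.8  21.3]
0 [-22.1  22.1]
20 [-21.   22.5]
40 [-21.4  23.2]
60 [-20.6  22.5]
80 [-20.1  21.5]
rect centre [543.1  39.9  85.3]
ledge x [-88.6 -81.3  55.6] y [-21.8   2.5  21.7] 13.280333204622094
```

```bash
cat >> h.py <<'E'
from scipy.spatial.transform import Rotation as Ro
def toolR(yaw_y,slope=0,yawb=0):
    """tool y at yaw_y deg; tool z = -normal, normal tilted by slope deg toward heading yawb deg"""
    s,b=np.radians([slope,yawb]); z=-np.array([np.sin(s)*np.cos(b),np.sin(s)*np.sin(b),np.cos(s)])
    y=np.array([np.cos(np.radians(yaw_y)),np.sin(np.radians(yaw_y)),0]); y-=z*(y@z); y/=np.linalg.norm(y)
    return np.c_[np.cross(y,z),y,z]
def pose():
    from workcell import get_obs
    o=get_obs(); return o["ee_pos"],Ro.from_rotvec(o["orientation"]).as_matrix(),o
def go(p,R):
    """turn first (tool frame, units), then shift in the turned tool frame, units"""
    p0,R0,o=pose(); w=Ro.from_matrix(R0.T@R).as_rotvec()/0.12
    print("at",p0.round(1),"turn(units)",w.round(2),"| then shift in new frame(units)",(R.T@(np.array(p)-p0)/50).round(3),"| shift in present frame",(R0.T@(np.array(p)-p0)/50).round(3),"F",o["ft_force"].round(1),"w",o["width"].round(1),"t",o["t"].round(2))
E
python3 - <<'E'
from h import *
go([500.3,295.3,150],toolR(95.1))
E
```

```text
Traceback (most recent call last):
  File "h.py", line 35, in go
    print("at",p0.round(1),"turn(units)",w.round(2),"| then shift in new frame(units)",(R.T@(np.array(p)-p0)/50).round(3),"| shift in present frame",(R0.T@(np.array(p)-p0)/50).round(3),"F",o["ft_force"].round(1),"w",o["width"].round(1),"t",o["t"].round(2))
                                                                                                                                                                                                                        ^^^^^^^^^^^^^^^^
AttributeError: 'float' object has no attribute 'round'
```

```bash
sed -i 's/o\["width"\].round(1),"t",o\["t"\].round(2)/round(o["width"],1),"t",round(o["t"],2)/' h.py
python3 - <<'E'
from h import *
go([500.3,295.3,150],toolR(95.1))
E
```

```text
at [226.3 582.1 222. ] turn(units) [-0.01 -0.   -3.83] | then shift in new frame(units) [-4.949 -6.2    1.44 ] | shift in present frame [-7.187 -3.358  1.444] F [-1.4 -0.3  0.4] w 87.7 t 0.1
```

Emit:
step_arm(
  plan=[
    [1,-0.6,-0.28,0.12,0,0,0],
    [1,-0.6,-0.28,0.12,0,0,0],
    [1,-0.6,-0.28,0.12,0,0,0],
    [1,-0.6,-0.28,0.12,0,0,0],
    [1,-0.6,-0.28,0.12,0,0,0],
    [1,-0.6,-0.28,0.12,0,0,0],
    [1,-0.6,-0.28,0.12,0,0,0],
    [1,-0.6,-0.28,0.12,0,0,0],
    [1,-0.6,-0.28,0.12,0,0,0],
    [1,-0.6,-0.28,0.12,0,0,0],
    [1,-0.6,-0.28,0.12,0,0,0],
    [1,-0.6,-0.28,0.12,0,0,0],
    [1,0,0,0,0,0,-0.64],
    [1,0,0,0,0,0,-0.64],
    [1,0,0,0,0,0,-0.64],
    [1,0,0,0,0,0,-0.64],
    [1,0,0,0,0,0,-0.64],
    [1,0,0,0,0,0,-0.64],
  ],
)

```text
t: 2.35
ee_pos: [500.8, 295.3, 150.3]
orientation: [0.145, -3.138, 0.001]
ft_force: [-0.5, -1.0, -0.4]
width: 87.8
grasp_force: 0.0
```

Emit:
step_arm(
  plan=[
    [1,0,0,0,0,0,0],
    [1,0,0,0,0,0,0],
  ],
)

```text
t: 2.6
ee_pos: [501.0, 295.4, 150.5]
orientation: [0.139, -3.138, 0.0]
ft_force: [0.1, -0.1, -0.3]
width: 88.2
grasp_force: 0.0
```

```bash
cat >> h.py <<'E'
def wrist(name):
    from workcell import vision
    p,R,o=pose(); d=vision.get_image("wrist"); T=np.eye(4);T[:3,:3]=R;T[:3,3]=p; d["T"]=T@d["T_tool_cam"]
    np.savez(f"pics/{name}.npz",**d); cv2.imwrite(f"pics/{name}.png",d["pixels"][:,:,::-1]); return d
E
python3 - <<'E'
from h import *
go([500.3,295.3,150],toolR(95.1))
d=wrist("w1"); C=cloud(d); hsv=cv2.cvtColor(d["pixels"],cv2.COLOR_RGB2HSV)
P=C.reshape(-1,3); print("T",d["T"].round(2).tolist())
z=P[:,2]; m=(z>8)&(z<20)&(abs(P[:,0]-500)<110)&(abs(P[:,1]-295)<70)
print(m.sum(), rect(P[m][:,:2]), np.median(z[m]), np.median(z[(abs(z)<6)]))
E
```

```text
at [501.  295.4 150.5] turn(units) [-0. -0. -0.] | then shift in new frame(units) [ 0.014 -0.001  0.01 ] | shift in present frame [ 0.014 -0.001  0.01 ] F [ 0.1 -0.1 -0.3] w 88.2 t 2.6
T [[-0.09, 0.96, 0.26, 430.91], [1.0, 0.08, 0.02, 289.65], [-0.0, 0.26, -0.97, 312.29], [0.0, 0.0, 0.0, 1.0]]
9059 (array([500.6, 296.1]), array([130.1,  60.2]), 5.0) 13.770987506911922 -0.27845481178371756
```

View pics/w1.png

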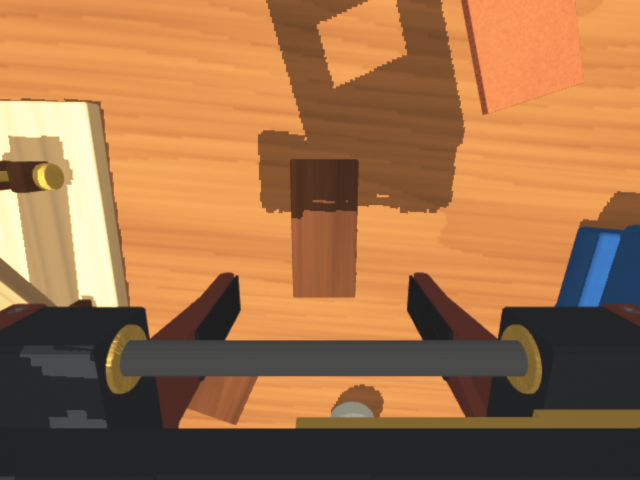

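The wrist view shows the plate at about (325,228), between the fingers. It measures 130.1 x 60.2 mm with its top at 13.8 mm, which agrees with the given size. While the gripper is empty I'll measure the bed with the wrist camera too.

Run:
```python
from h import *
go([560,41,250],toolR(94.1))
```

```text
at [501.  295.4 150.6] turn(units) [-0.   -0.    0.14] | then shift in new frame(units) [-0.813 -5.16  -1.989] | shift in present frame [-0.723 -5.174 -1.989] F [ 0.  -0.5 -0.9] w 87.4 t 2.65
```

Emit:
step_arm(
  plan=[
    [1,0,0,-0.5,0,0,0.14],
    [1,0,-0.2,-0.5,0,0,0],
    [1,-0.1,-0.7,-0.3,0,0,0],
    [1,-0.1,-0.7,-0.3,0,0,0],
    [1,-0.1,-0.7,-0.2,0,0,0],
    [1,-0.1,-0.7,-0.2,0,0,0],
    [1,-0.1,-0.7,0,0,0,0],
    [1,-0.1,-0.7,0,0,0,0],
    [1,-0.2,-0.6,0,0,0,0],
    [1,0,-0.16,0,0,0,0],
    [1,0,0,0,0,0,0],
    [1,0,0,0,0,0,0],
  ],
)

```text
t: 4.15
ee_pos: [559.5, 41.9, 250.6]
orientation: [0.116, -3.139, -0.0]
ft_force: [0.8, 0.0, 0.3]
width: 87.7
grasp_force: 0.0
```

```bash
cat >> h.py <<'E'
def bedmeas(d):
    C=cloud(d); H=cv2.cvtColor(d["pixels"],cv2.COLOR_RGB2HSV)
    m=(d["depth"]>0)&(C[...,2]>30)&(C[...,2]<160)&(C[...,0]>400)&(C[...,0]<640)&(abs(C[...,1]-41)<45)
    P=C[m]; c,nn,_=bedfit(P); r=(P-c)@nn
    x=np.array([-nn[0]*nn[2],-nn[1]*nn[2],1-nn[2]**2]); x/=np.linalg.norm(x); y=np.cross(nn,x); Q=P[abs(r)<2]; q=np.c_[(Q-c)@x,(Q-c)@y]
    q=q[abs(q[:,1])<30]
    print("c",c.round(1),"n",nn.round(4),"slope",np.degrees(np.arccos(nn[2])).round(2),"yaw",np.degrees(np.arctan2(x[1],x[0])).round(2),"ends",np.percentile(q,[0.3,99.7],axis=0).round(1).tolist(),len(Q))
    for lo in range(-90,90,20):
        k=(q[:,0]>lo)&(q[:,0]<lo+20)
        if k.sum()>30: print(lo,np.percentile(q[k,1],[1,99]).round(1),end=" ")
    L=(r>5)&(r<14)&((P-c)@x<-40)
    if L.sum(): print("\nledge x",np.percentile((P[L]-c)@x,[2,50,98]).round(1),"y",np.percentile((P[L]-c)@y,[2,50,98]).round(1),"r",np.percentile(r[L],98).round(1))
    return c,x,y,nn
E
python3 - <<'E'
from h import *
go([560,41,250],toolR(94.1))
d=wrist("w2"); bedmeas(d); C=cloud(d); P=C[d["depth"]>0]
m=(P[:,2]>13)&(P[:,2]<22)&(abs(P[:,0]-520)<150)&(abs(P[:,1]-41)<80); print("foot",rect(P[m][:,:2]),np.median(P[m][:,2]),"bench",np.median(P[abs(P[:,2])<6][:,2]))
E
```

```text
at [559.5  41.9 250.6] turn(units) [ 0.   -0.    0.02] | then shift in new frame(units) [-0.008 -0.019  0.012] | shift in present frame [-0.008 -0.019  0.012] F [0.8 0.  0.3] w 87.7 t 4.15
c [524.   40.1  97.7] n [0.563  0.0406 0.8255] slope 34.36 yaw -175.87 ends [[-108.3, -22.0], [66.8, 22.0]] 6171
-90 [-21.5  21.6] -70 [-21.5  21.3] -50 [-21.5  21.5] -30 [-21.5  21.4] -10 [-21.3  21.5] 10 [-21.5  21.5] 30 [-21.6  21.4] 50 [-21.4  21.4] 
ledge x [-105.4  -95.7  -92.5] y [-20.8  -0.4  21. ] r 10.8
foot (array([521.3,  39.8]), array([219.8, 120.3]), 4.1) 17.665011833261758 bench -0.2532229570075515
```

View pics/w2.png

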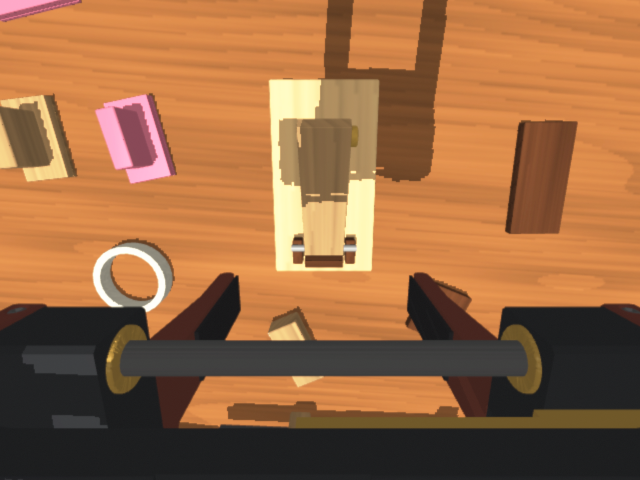

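The wrist view shows the bed from (325,120) down to the ledge at (325,262). The fit is clean: slope 34.4°, width 43-44 mm, ledge 10.8 mm proud. Heading back to pick up the plate.

Run:
```python
from h import *
go([500.6,296.1,100],toolR(95.0))
```

```text
at [559.5  42.  250.7] turn(units) [ 0.   -0.   -0.11] | then shift in new frame(units) [0.731 5.165 3.013] | shift in present frame [0.799 5.154 3.014] F [ 0.5  0.4 -0.2] w 87.8 t 4.2
```

Emit:
step_arm(
  plan=[
    [1,0.1,0.65,0,0,0,0],
    [1,0.1,0.65,0,0,0,0],
    [1,0.1,0.65,0.3,0,0,0],
    [1,0.1,0.65,0.4,0,0,0],
    [1,0.1,0.65,0.5,0,0,0],
    [1,0.1,0.65,0.5,0,0,0],
    [1,0.1,0.65,0.5,0,0,0],
    [1,0.1,0.6,0.5,0,0,-0.11],
    [1,0,0,0.31,0,0,0],
    [1,0,0,0.5,0,0,0],
    [1,0,0,0.5,0,0,0],
    [1,0,0,0.4,0,0,0],
    [1,0,0,0,0,0,0],
    [1,0,0,0,0,0,0],
  ],
)

```text
t: 5.95
ee_pos: [501.6, 295.1, 30.8]
orientation: [-0.135, 3.138, 0.001]
ft_force: [0.8, -0.4, -0.1]
width: 87.9
grasp_force: 0.0
```

Run:
```python
from h import *
go([500.6,296.1,2.5],toolR(95.0))
```

```text
at [501.6 295.1  30.8] turn(units) [ 0.    0.01 -0.01] | then shift in new frame(units) [0.019 0.023 0.565] | shift in present frame [0.019 0.023 0.565] F [ 0.8 -0.4 -0.1] w 87.9 t 5.95
```

Emit:
step_arm(
  plan=[
    [1,0.02,0.02,0.25,0,0,0],
    [1,0,0,0.2,0,0,0],
    [1,0,0,0.11,0,0,0],
    [1,0,0,0,0,0,0],
    [1,0,0,0,0,0,0],
  ],
)

```text
t: 6.58
ee_pos: [500.2, 295.9, 2.2]
orientation: [-0.136, 3.139, 0.0]
ft_force: [0.0, -0.9, 0.1]
width: 87.8
grasp_force: 0.0
```

Emit:
step_arm(
  plan=[
    [-1,0,0,0,0,0,0],
    [-1,0,0,0,0,0,0],
    [-1,0,0,0,0,0,0],
    [-1,0,0,0,0,0,0],
    [-1,0,0,0,0,0,0],
    [-1,0,0,0,0,0,0],
    [-1,0,0,0,0,0,0],
    [-1,0,0,0,0,0,0],
  ],
)

```text
t: 7.58
ee_pos: [500.1, 295.9, 2.3]
orientation: [-0.136, 3.139, 0.0]
ft_force: [-0.8, -0.0, 3.7]
width: 59.8
grasp_force: 30.0
```

Emit:
step_arm(
  plan=[
    [-1,0,0,-0.2,0,0,0],
    [-1,0,0,-0.4,0,0,0],
    [-1,0,0,-0.6,0,0,0],
    [-1,0,0,-0.6,0,0,0],
    [-1,0,0,-0.6,0,0,0],
    [-1,0,0,-0.6,0,0,0],
    [-1,0,0,-0.6,0,0,0],
    [-1,0,0,-0.4,0,0,0],
    [-1,0,0,0,0,0,0],
  ],
)

```text
t: 8.7
ee_pos: [501.0, 296.4, 204.9]
orientation: [-0.136, 3.135, 0.003]
ft_force: [-0.0, 0.2, -1.1]
width: 59.9
grasp_force: 30.0
```

```bash
cat >> h.py <<'E'
REST=np.array([547.1,41.8,82.2]); RB=toolR(94.13,34.36,4.13); XB,YB,NB=RB[:,0],RB[:,1],-RB[:,2]
E
python3 - <<'E'
from h import *
print(XB,YB,NB); print(get:=pose()[2]["qpos"].round(2))
go(REST+NB*(2.3+60)+XB*6,RB)
E
```

```text
[-0.82336405 -0.05945281  0.56439083] [-7.20196933e-02  9.97403210e-01 -5.52319095e-17] [0.56292522 0.04064725 0.82550772]
[ 0.51  0.38  1.74  0.    1.01 -1.14]
at [501.  296.4 204.9] turn(units) [-0.02  5.03  0.12] | then shift in new frame(units) [-1.722 -5.146  0.468] | shift in present frame [-1.078 -5.165  1.352] F [-0.   0.2 -1.1] w 59.9 t 8.7
```

Emit:
step_arm(
  plan=[
    [-1,-0.12,-0.4,0,0,0,0],
    [-1,-0.12,-0.6,0,0,0,0],
    [-1,-0.12,-0.6,0,0,0,0],
    [-1,-0.12,-0.6,0,0,0,0],
    [-1,-0.12,-0.6,0,0,0,0],
    [-1,-0.12,-0.6,0,0,0,0],
    [-1,-0.12,-0.6,0,0,0,0],
    [-1,-0.12,-0.6,0,0,0,0],
    [-1,-0.12,-0.56,0,0,0,0],
    [-1,0,0,0,0,0.5,0.02],
    [-1,0,0,0,0,0.5,0.02],
    [-1,0,0,0,0,0.5,0.02],
    [-1,0,0,0,0,0.5,0.02],
    [-1,0,0,0,0,0.5,0.02],
    [-1,0,0,0,0,0.5,0.02],
    [-1,0,0,0,0,0.5,0],
    [-1,0,0,0,0,0.5,0],
    [-1,0,0,0,0,0.5,0],
    [-1,0,0,0,0,0.5,0],
  ],
)

```text
t: 11.08
ee_pos: [575.5, 42.2, 200.9]
orientation: [0.09, -2.536, 0.031]
ft_force: [-0.4, 0.1, -1.0]
width: 59.6
grasp_force: 30.0
```

Run:
```python
from h import *
print(pose()[2]["qpos"].round(2))
go(REST+NB*(2.3+20)+XB*6,RB)
d=wrist("w3"); C=cloud(d); p,R,o=pose(); T=(C[d["depth"]>0]-p)@R  # tool coords
m=(T[:,2]<-8)&(T[:,2]>-16)&(abs(T[:,0])<80)&(abs(T[:,1])<28); print("plate face in tool: z",np.percentile(T[m][:,2],[5,50,95]),"x",np.percentile(T[m][:,0],[1,50,99]),rect(T[m][:,:2]))
```

```text
[ 0.06  0.69  1.36 -0.01  1.7  -1.58]
at [575.5  42.2 200.9] turn(units) [-0.01 -0.04 -0.01] | then shift in new frame(units) [-0.752  0.032  1.834] | shift in present frame [-0.76   0.036  1.831] F [-0.4  0.1 -1. ] w 59.6 t 11.07
plate face in tool: z [-13.07234326 -12.07384018 -11.00853063] x [-62.44323236  19.12844698  64.8135424 ] (array([0.1, 0. ]), array([ 56. , 130.4]), 90.0)
```

View pics/w3.png

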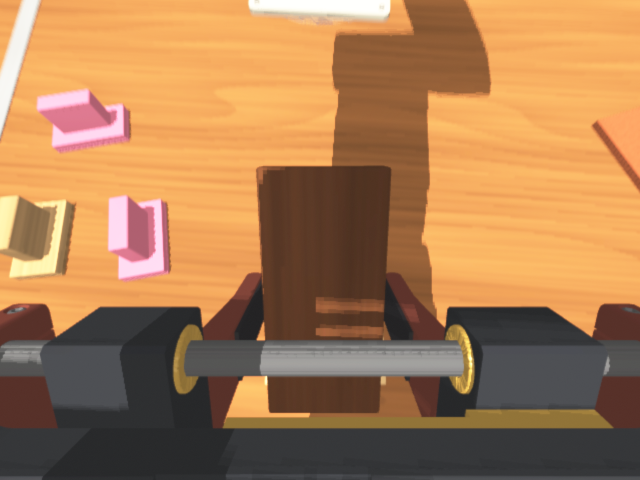

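The wrist view shows the plate held squarely, from (325,165) to (325,410), centred in the hand to within 0.5 mm. Next I approach the bed.

Emit:
step_arm(
  plan=[
    [-1,-0.19,0.01,0.3,0,-0.04,0],
    [-1,-0.19,0.01,0.4,0,0,0],
    [-1,-0.19,0.01,0.4,0,0,0],
    [-1,-0.19,0,0.4,0,0,0],
    [-1,0,0,0.33,0,0,0],
    [-1,0,0,0,0,0,0],
    [-1,0,0,0,0,0,0],
  ],
)

```text
t: 12.0
ee_pos: [556.7, 43.3, 105.7]
orientation: [0.091, -2.546, 0.031]
ft_force: [0.6, 0.0, -0.8]
width: 60.0
grasp_force: 30.0
```

Run:
```python
from h import *
go(REST+NB*(2.1+1.5)+XB*5,RB)
```

```text
at [556.7  43.3 105.7] turn(units) [-0.02  0.05 -0.01] | then shift in new frame(units) [-0.006 -0.017  0.425] | shift in present frame [-0.003 -0.016  0.425] F [ 0.6  0.  -0.8] w 60.0 t 12.0
```

Emit:
step_arm(
  plan=[
    [-1,0,-0.017,0.15,0,0.04,0],
    [-1,0,0,0.15,0,0,0],
    [-1,0,0,0.12,0,0,0],
    [-1,0,0,0,0,0,0],
    [-1,0,0,0,0,0,0],
  ],
)

```text
t: 12.62
ee_pos: [544.4, 41.6, 87.7]
orientation: [0.091, -2.54, 0.032]
ft_force: [-0.2, 0.1, -1.2]
width: 59.8
grasp_force: 30.0
```

```bash
cat >> h.py <<'E'
def st(off=0):
    p,R,o=pose(); print("along x,y,n from rest",(RB.T@(p-REST)*[1,1,-1]).round(2),"F x,y,n",(RB.T@o["ft_force"]*[1,1,-1]).round(2),"turn err units",(Ro.from_matrix(R.T@RB).as_rotvec()/.12).round(3),"w",round(o["width"],1),"t",round(o["t"],2))
E
python3 -c "
from h import *
st()"
```

```text
along x,y,n from rest [ 5.33 -0.02  3.05] F x,y,n [-0.49  0.16 -1.08] turn err units [-0.019 -0.003 -0.011] w 59.8 t 12.62
```

Emit:
step_arm(
  plan=[
    [-1,0,0,0.015,0,0,0],
    [-1,-0.03,0,0,0,0,0],
    [-1,-0.03,0,0,0,0,0],
    [-1,0,0,0,0,0,0],
    [-1,0,0,0,0,0,0],
  ],
)

```text
t: 13.25
ee_pos: [546.5, 41.7, 85.4]
orientation: [0.091, -2.54, 0.032]
ft_force: [-0.7, 0.8, -0.6]
width: 59.8
grasp_force: 30.0
```

```bash
python3 -c "
from h import *
st()"
```

```text
along x,y,n from rest [ 2.34 -0.04  2.28] F x,y,n [ 0.25  0.84 -0.85] turn err units [-0.018 -0.003 -0.011] w 59.8 t 13.25
```

Emit:
step_arm(
  plan=[
    [-1,-0.02,0,0,0,0,0],
    [-1,-0.02,0,0,0,0,0],
    [-1,0,0,0,0,0,0],
  ],
)

```text
t: 13.62
ee_pos: [548.2, 41.8, 84.2]
orientation: [0.091, -2.54, 0.032]
ft_force: [-0.5, -0.1, -0.3]
width: 59.9
grasp_force: 30.0
```

```bash
python3 -c "
from h import *
st()"
```

```text
along x,y,n from rest [ 0.28 -0.03  2.28] F x,y,n [ 0.25 -0.08 -0.55] turn err units [-0.019 -0.003 -0.011] w 59.9 t 13.62
```

Still no ledge contact. I'll go on in small steps until the force shows it.

Emit:
step_arm(
  plan=[
    [-1,-0.015,0,0.005,0,0,0],
    [-1,0,0,0,0,0,0],
    [-1,0,0,0,0,0,0],
  ],
)

```text
t: 14.0
ee_pos: [548.5, 41.8, 83.8]
orientation: [0.091, -2.54, 0.032]
ft_force: [-1.4, -1.1, 0.3]
width: 59.9
grasp_force: 30.0
```

```bash
python3 -c "
from h import *
st()"
```

```text
along x,y,n from rest [-0.22 -0.05  2.11] F x,y,n [ 1.42 -1.   -0.62] turn err units [-0.019 -0.005 -0.011] w 59.9 t 14.0
```

Emit:
step_arm(
  plan=[
    [-1,-0.015,0,0.005,0,0,0],
    [-1,0,0,0,0,0,0],
    [-1,0,0,0,0,0,0],
  ],
)

```text
t: 14.38
ee_pos: [548.5, 41.9, 83.8]
orientation: [0.091, -2.539, 0.032]
ft_force: [-2.4, 0.7, 6.0]
width: 60.0
grasp_force: 30.0
```

```bash
python3 -c "
from h import *
st()"
```

```text
along x,y,n from rest [-0.27 -0.05  2.07] F x,y,n [5.36 0.85 3.66] turn err units [-0.018 -0.017 -0.011] w 60.0 t 14.38
```

There is contact on both the ledge (5.4 N) and the bed (3.7 N), so the plate is home. Releasing it and backing off along the normal.

Emit:
step_arm(
  plan=[
    [1,0,0,0,0,0,0],
    [1,0,0,0,0,0,0],
    [1,0,0,0,0,0,0],
    [1,0,0,0,0,0,0],
    [1,0,0,0,0,0,0],
    [1,0,0,0,0,0,0],
    [1,0,0,0,0,0,0],
    [1,0,0,-0.2,0,0,0],
    [1,0,0,-0.4,0,0,0],
    [1,0,0,-0.5,0,0,0],
    [1,0,0,-0.6,0,0,0],
    [1,0,0,-0.6,0,0,0],
    [1,0,0,-0.6,0,0,0],
    [1,0,0,0,0,0,0],
    [1,0,0,0,0,0,0],
  ],
)

```text
t: 16.25
ee_pos: [629.9, 48.1, 202.0]
orientation: [0.091, -2.539, 0.032]
ft_force: [-0.5, 0.2, -0.0]
width: 87.7
grasp_force: 0.0
```

```bash
cat >> h.py <<'E'
def platemeas(d):
    C=cloud(d); P=C[d["depth"]>0]; q=(P-REST)@np.c_[XB,YB,NB]
    m=(abs(q[:,0])<85)&(abs(q[:,1])<40)&(q[:,2]>8)&(q[:,2]<20); c,n,Q=plane(P[m]); q=q[m]
    q=q[abs(q[:,2]-np.median(q[:,2]))<3]
    print("plate on bed: n",np.median(q[:,2]).round(2),"tilt err deg",np.degrees(np.c_[XB,YB,NB].T@n)[:2].round(2),"rect",rect(q[:,:2]),"x",np.percentile(q[:,0],[.5,99.5]).round(1),"y",np.percentile(q[:,1],[.5,99.5]).round(1))
E
python3 - <<'E'
from h import *
st(); d=wrist("w4"); platemeas(d)
print(pose()[2]["qpos"].round(2))
E
```

```text
along x,y,n from rest [ -0.96   0.3  145.75] F x,y,n [ 0.42  0.19 -0.3 ] turn err units [-0.019 -0.013 -0.011] w 87.7 t 16.25
plate on bed: n 13.51 tilt err deg [-0.04 -0.04] rect (array([-6.5,  0.6]), array([140.3,  60.1]), 0.1) x [-65.3  63.6] y [-29.   30.3]
[ 0.06  0.77  1.21 -0.01  1.77 -1.58]
```

View pics/w4.png

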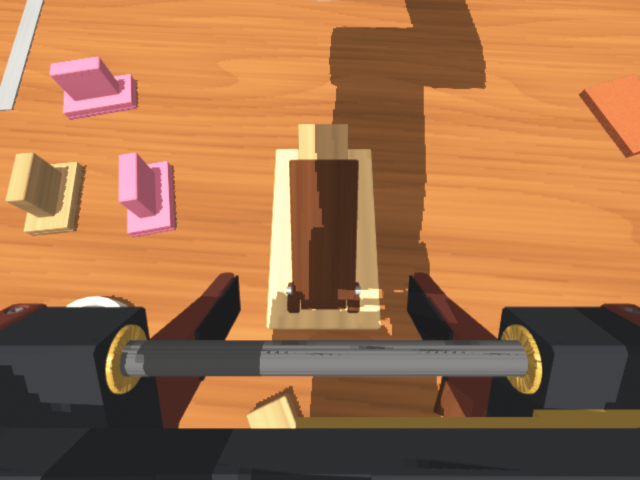

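The wrist view shows the plate on the bed, from (324,160) to (324,310), even on both sides and with its foot at the ledge. Tilt error is under 0.1° and the sides are even to 0.6 mm. Next the caul.

Run:
```python
from h import *
go([540,-293,200],toolR(100.3))
```

```text
at [629.6  48.1 201.6] turn(units) [ 0.25 -5.01 -0.87] | then shift in new frame(units) [ 2.982 -6.391  0.033] | shift in present frame [ 1.851 -6.674  1.332] F [ 0.1  0.  -0.6] w 88.2 t 16.3
```

Emit:
step_arm(
  plan=[
    [0.2,0,-0.47,0,0,0,0],
    [0.2,0,-0.7,0,0,0,0],
    [0.2,0,-0.7,0,0,0,0],
    [0.2,0,-0.7,0,0,0,0],
    [0.2,0,-0.7,0,0,0,0],
    [0.2,0,-0.7,0,0,0,0],
    [0.2,0,-0.7,0,0,0,0],
    [0.2,0,-0.7,0,0,0,0],
    [0.2,0,-0.7,0,0,0,0],
    [0.2,0,-0.6,0,0,0,0],
    [0.2,0,0,0,0.025,-0.5,-0.09],
    [0.2,0,0,0,0.025,-0.5,-0.09],
    [0.2,0,0,0,0.025,-0.5,-0.09],
    [0.2,0,0,0,0.025,-0.5,-0.09],
    [0.2,0,0,0,0.025,-0.5,-0.09],
    [0.2,0,0,0,0.025,-0.5,-0.09],
    [0.2,0,0,0,0.025,-0.5,-0.09],
    [0.2,0,0,0,0.025,-0.5,-0.09],
    [0.2,0,0,0,0.025,-0.5,-0.08],
    [0.2,0,0,0,0.025,-0.5,-0.08],
  ],
)

```text
t: 18.8
ee_pos: [654.3, -285.5, 203.4]
orientation: [-0.283, 3.127, 0.0]
ft_force: [-1.0, -0.0, -0.3]
width: 52.8
grasp_force: 0.0
```

Run:
```python
from h import *
print(pose()[2]["qpos"].round(2))
go([540,-293,180],toolR(100.3))
```

```text
[-0.43  0.57  1.43  0.    1.14 -2.18]
at [ 654.3 -285.5  203.4] turn(units) [-0.    0.01  0.01] | then shift in new frame(units) [2.275 0.261 0.468] | shift in present frame [2.276 0.263 0.464] F [-1.  -0.  -0.3] w 52.8 t 18.8
```

Emit:
step_arm(
  plan=[
    [0.2,0.4,0.05,0.08,0,0,0],
    [0.2,0.47,0.05,0.1,0,0,0],
    [0.2,0.47,0.05,0.1,0,0,0],
    [0.2,0.47,0.05,0.1,0,0,0],
    [0.2,0.47,0.06,0.08,0,0,0],
    [0.2,0,0,0,0,0,0],
    [0.2,0,0,0,0,0,0],
  ],
)

```text
t: 19.68
ee_pos: [541.0, -292.8, 180.9]
orientation: [-0.282, 3.128, -0.0]
ft_force: [-0.0, -0.9, 0.2]
width: 52.6
grasp_force: 0.0
```

Run:
```python
from h import *
p,R,o=pose(); d=wrist("w5"); P=cloud(d)[d["depth"]>0]; z=P[:,2]
for a,b in((52,65),(8,65),(9,18)):
    m=(z>a)&(z<b)&(abs(P[:,0]-498)<65)&(abs(P[:,1]+293)<48); print(rect(P[m][:,:2]),np.median(z[m]).round(2),m.sum())
print(np.median(z[abs(z)<6]))
go([498,-292.6,100],toolR(100.3))
```

```text
(array([ 498.4, -292.2]), array([59.7, 19.9]), 10.2) 58.6 1708
(array([ 498.6, -292.3]), array([89.6, 50. ]), 10.5) 14.25 4766
(array([ 498.6, -292.3]), array([89.6, 50. ]), 10.5) 13.71 3058
-0.25736674002200743
at [ 541.2 -292.7  180.8] turn(units) [-0.    0.01  0.01] | then shift in new frame(units) [0.85  0.156 1.617] | shift in present frame [0.852 0.157 1.616] F [ 0.6  0.6 -0.9] w 52.8 t 19.73
```

View pics/w5.png

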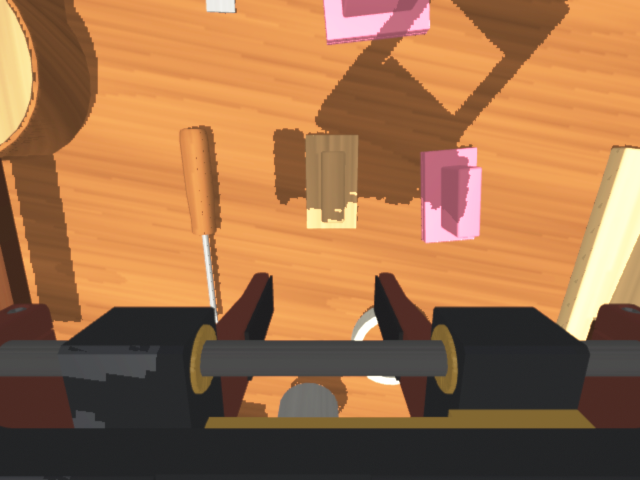

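The wrist view shows the pale caul at (332,180), with a pink one at (450,195) clear of the fingers. The caul measures 89.6 x 50 mm, and its rib is 59.7 x 19.9 mm at yaw 10.4°.

Run:
```python
from h import *
go([498.5,-292.2,20],toolR(100.4))
```

```text
at [ 541.2 -292.7  180.8] turn(units) [-0.    0.01 -0.01] | then shift in new frame(units) [0.839 0.163 3.217] | shift in present frame [0.843 0.163 3.216] F [ 0.6  0.6 -0.9] w 52.8 t 19.73
```

Emit:
step_arm(
  plan=[
    [0.2,0.28,0.05,0.1,0,0,0],
    [0.2,0.28,0.05,0.4,0,0,0],
    [0.2,0.28,0.06,0.5,0,0,0],
    [0.2,0,0,0.5,0,0,0],
    [0.2,0,0,0.4,0,0,0],
    [0.2,0,0,0,0,0,0],
    [0.2,0,0,0,0,0,0],
  ],
)

```text
t: 20.6
ee_pos: [497.8, -291.9, 86.0]
orientation: [-0.283, 3.128, 0.0]
ft_force: [-0.0, 0.3, 0.4]
width: 53.1
grasp_force: 0.0
```

Run:
```python
from h import *
go([498.5,-292.2,20],toolR(100.4))
```

```text
at [ 497.8 -291.9   86. ] turn(units) [ 0.    0.01 -0.01] | then shift in new frame(units) [-0.013 -0.009  1.32 ] | shift in present frame [-0.012 -0.009  1.32 ] F [-0.   0.3  0.4] w 53.1 t 20.6
```

Emit:
step_arm(
  plan=[
    [0.2,-0.01,0,0.3,0,0,0],
    [0.2,0,0,0.4,0,0,0],
    [0.2,0,0,0.4,0,0,0],
    [0.2,0,0,0.22,0,0,0],
    [0.2,0,0,0,0,0,0],
    [0.2,0,0,0,0,0,0],
  ],
)

```text
t: 21.35
ee_pos: [498.4, -291.8, 19.7]
orientation: [-0.283, 3.128, 0.0]
ft_force: [0.2, 0.3, 0.1]
width: 53.0
grasp_force: 0.0
```

Emit:
step_arm(
  plan=[
    [-1,0,0,0,0,0,0],
    [-1,0,0,0,0,0,0],
    [-1,0,0,0,0,0,0],
    [-1,0,0,0,0,0,0],
    [-1,0,0,0,0,0,0],
    [-1,0,0,0,0,0,0],
    [-1,0,0,0,0,0,0],
    [-1,0,0,0,0,0,0],
  ],
)

```text
t: 22.35
ee_pos: [498.3, -291.7, 19.8]
orientation: [-0.283, 3.128, 0.0]
ft_force: [-0.6, 0.3, 5.2]
width: 20.1
grasp_force: 30.0
```

Emit:
step_arm(
  plan=[
    [-1,0,0,-0.2,0,0,0],
    [-1,0,0,-0.4,0,0,0],
    [-1,0,0,-0.6,0,0,0],
    [-1,0,0,-0.6,0,0,0],
    [-1,0,0,-0.6,0,0,0],
    [-1,0,0,-0.6,0,0,0],
    [-1,0,0,-0.6,0,0,0],
    [-1,0,0,-0.5,0,0,0],
    [-1,0,0,0,0,0,0],
  ],
)

```text
t: 23.48
ee_pos: [499.1, -292.3, 227.4]
orientation: [-0.282, 3.124, -0.004]
ft_force: [-0.6, -0.1, -2.1]
width: 19.6
grasp_force: 30.0
```

Run:
```python
from h import *
go(REST+NB*(14+19.8+50)+XB*-0.4+YB*0.3,RB)
```

```text
at [ 499.1 -292.3  227.4] turn(units) [-0.29  5.03  0.87] | then shift in new frame(units) [-2.835  6.602 -0.09 ] | shift in present frame [-3.084  6.31   1.521] F [-0.6 -0.1 -2.1] w 19.6 t 23.48
```

Emit:
step_arm(
  plan=[
    [-1,-0.2,0.41,0,0,0,0],
    [-1,-0.32,0.65,0,0,0,0],
    [-1,-0.32,0.65,0,0,0,0],
    [-1,-0.32,0.65,0,0,0,0],
    [-1,-0.32,0.65,0,0,0,0],
    [-1,-0.32,0.65,0,0,0,0],
    [-1,-0.32,0.65,0,0,0,0],
    [-1,-0.32,0.65,0,0,0,0],
    [-1,-0.32,0.65,0,0,0,0],
    [-1,-0.32,0.65,0,0,0,0],
    [-1,0,0,0,-0.03,0.5,0.09],
    [-1,0,0,0,-0.03,0.5,0.09],
    [-1,0,0,0,-0.03,0.5,0.09],
    [-1,0,0,0,-0.03,0.5,0.09],
    [-1,0,0,0,-0.03,0.5,0.09],
    [-1,0,0,0,-0.03,0.5,0.09],
    [-1,0,0,0,-0.03,0.5,0.09],
    [-1,0,0,0,-0.03,0.5,0.09],
    [-1,0,0,0,-0.03,0.5,0.08],
    [-1,0,0,0,-0.03,0.5,0.08],
  ],
)

```text
t: 25.98
ee_pos: [592.9, 43.8, 223.6]
orientation: [0.09, -2.537, 0.022]
ft_force: [0.6, 0.9, -0.8]
width: 20.0
grasp_force: 30.0
```

Emit:
step_arm(
  plan=[
    [-1,0,0,0,0,0,0],
    [-1,0,0,0,0,0,0],
  ],
)

```text
t: 26.22
ee_pos: [593.1, 43.8, 224.2]
orientation: [0.091, -2.54, 0.022]
ft_force: [-0.3, 1.1, -1.1]
width: 19.5
grasp_force: 30.0
```

Run:
```python
from h import *
d=wrist("w6"); C=cloud(d); p,R,o=pose(); T=(C[d["depth"]>0]-p)@R
m=(T[:,2]>2)&(T[:,2]<11)&(abs(T[:,0])<60)&(abs(T[:,1])<40); print("base top in tool z",np.median(T[m][:,2]).round(2),rect(T[m][:,:2]))
c,n,Q=plane(T[m]); print("n deg",np.degrees(n[:2]).round(2))
st(); go(REST+NB*(14+19.8+15)+XB*-0.4+YB*0.3,RB)
for n in("scene","top"):
    from workcell import vision
    s=vision.get_image(n); np.savez(f"pics/{n}1.npz",**s); platemeas(s)
```

```text
base top in tool z 6.47 (array([19.5,  0.6]), array([51.2, 50.1]), 0.0)
n deg [-0.14  0.08]
along x,y,n from rest [ 42.35  -1.3  143.54] F x,y,n [-0.66 -0.27 -0.55] turn err units [ 0.037 -0.001  0.009] w 19.9 t 26.27
at [593.1  43.8 224.6] turn(units) [ 0.04 -0.    0.01] | then shift in new frame(units) [-0.855  0.032  1.895] | shift in present frame [-0.855  0.023  1.895] F [ 0.3 -0.3 -0.8] w 19.9 t 26.27
plate on bed: n 14.12 tilt err deg [-0.47  0.34] rect (array([-6.5, -0.2]), array([ 63.5, 142. ]), 89.7) x [-74.4  63.8] y [-30.7  30. ]h.py:10: RuntimeWarning: Mean of empty slice.
  c=P.mean(0); n=np.linalg.svd(P-c,full_matrices=False)[2][2]; n=n*np.sign(n[2]); r=(P-c)@n
  ret = um.true_divide(
Traceback (most recent call last):
  File "h.py", line 58, in platemeas
    m=(abs(q[:,0])<85)&(abs(q[:,1])<40)&(q[:,2]>8)&(q[:,2]<20); c,n,Q=plane(P[m]); q=q[m]
                                                                      ~~~~~^^^^^^
  File "h.py", line 10, in plane
    c=P.mean(0); n=np.linalg.svd(P-c,full_matrices=False)[2][2]; n=n*np.sign(n[2]); r=(P-c)@n
                   ~~~~~~~~~~~~~~~~~~~~~~~~~~~~~~~~~~~~~~~~~^^^
IndexError: index 2 is out of bounds for axis 0 with size 0
```

View pics/w6.png

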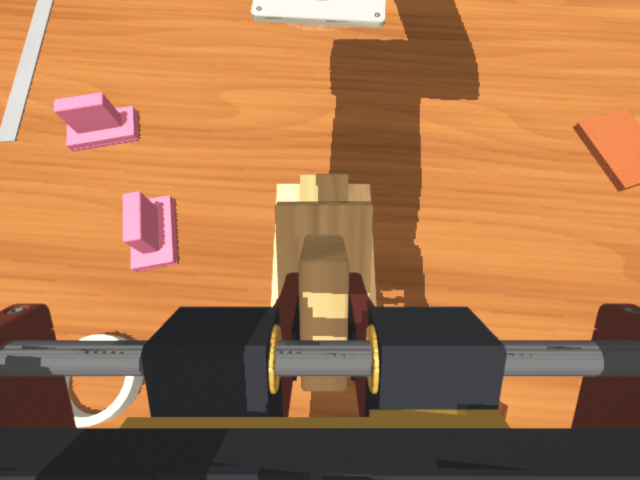

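The wrist view shows the caul held by its rib at (325,280), square in the hand with its base tilt within 0.15°. The plate is still home on the bed (scene view, sides even). I approach to about 15 mm above the plate.

Emit:
step_arm(
  plan=[
    [-1,-0.2,0.026,0.2,0.036,0,0.01],
    [-1,-0.33,0,0.4,0,0,0],
    [-1,-0.33,0,0.5,0,0,0],
    [-1,0,0,0.5,0,0,0],
    [-1,0,0,0.3,0,0,0],
    [-1,0,0,0,0,0,0],
    [-1,0,0,0,0,0,0],
    [-1,0,0,0,0,0,0],
  ],
)

```text
t: 27.38
ee_pos: [576.2, 43.9, 122.8]
orientation: [0.091, -2.542, 0.028]
ft_force: [-0.1, 0.4, -1.4]
width: 20.1
grasp_force: 30.0
```

```bash
python3 -c "
from h import *
st()"
```

```text
along x,y,n from rest [-1.11 -0.   49.99] F x,y,n [-0.74  0.38 -1.21] turn err units [ 0.001  0.012 -0.003] w 20.1 t 27.38
```

Emit:
step_arm(
  plan=[
    [-1,0.01,0,0.1,0,0.012,0],
    [-1,0,0,0.1,0,0,0],
    [-1,0,0,0.06,0,0,0],
    [-1,0,0,0,0,0,0],
    [-1,0,0,0,0,0,0],
  ],
)

```text
t: 28.0
ee_pos: [567.6, 43.3, 111.7]
orientation: [0.091, -2.539, 0.028]
ft_force: [-0.2, 0.2, -1.3]
width: 19.8
grasp_force: 30.0
```

```bash
python3 -c "
from h import *
st()"
```

```text
along x,y,n from rest [-3.000e-01  1.000e-02  3.591e+01] F x,y,n [-0.6   0.25 -1.14] turn err units [ 0.001 -0.016 -0.003] w 19.8 t 28.0
```

Emit:
step_arm(
  plan=[
    [-1,0,0,0.02,0,0,0],
    [-1,0,0,0.02,0,0,0],
    [-1,0,0,0,0,0,0],
    [-1,0,0,0,0,0,0],
  ],
)

```text
t: 28.5
ee_pos: [566.3, 43.2, 110.0]
orientation: [0.091, -2.538, 0.028]
ft_force: [-0.4, -0.4, -2.2]
width: 19.8
grasp_force: 30.0
```

```bash
python3 -c "
from h import *
st()"
```

```text
along x,y,n from rest [-2.400e-01  2.000e-02  3.381e+01] F x,y,n [-0.88 -0.32 -2.04] turn err units [ 0.001 -0.017 -0.003] w 19.8 t 28.5
```

Emit:
step_arm(
  plan=[
    [-1,0,0,0.01,0,-0.01,0],
    [-1,0,0,0,0,0,0],
    [-1,0,0,0,0,0,0],
  ],
)

```text
t: 28.88
ee_pos: [566.2, 43.2, 109.8]
orientation: [0.091, -2.54, 0.028]
ft_force: [2.1, -0.3, 0.1]
width: 19.7
grasp_force: 30.0
```

```bash
python3 -c "
from h import *
st()"
```

```text
along x,y,n from rest [-3.000e-01  2.000e-02  3.358e+01] F x,y,n [-1.65 -0.42  1.19] turn err units [ 0.001 -0.004 -0.003] w 19.7 t 28.88
```

Emit:
step_arm(
  plan=[
    [-1,0,0,0.006,0,0,0],
    [-1,0,0,0,0,0,0],
    [-1,0,0,0,0,0,0],
  ],
)

```text
t: 29.25
ee_pos: [566.2, 43.2, 109.7]
orientation: [0.091, -2.54, 0.028]
ft_force: [2.0, 1.4, 4.4]
width: 20.1
grasp_force: 30.0
```

```bash
python3 -c "
from h import *
st()"
```

```text
along x,y,n from rest [-3.000e-01  2.000e-02  3.355e+01] F x,y,n [0.75 1.24 4.84] turn err units [ 0.001 -0.001 -0.003] w 20.1 t 29.25
```

Emit:
step_arm(
  plan=[
    [-1,0,0,0.006,0,0,0],
    [-1,0,0,0,0,0,0],
    [-1,0,0,0,0,0,0],
    [-1,0,0,0,0,0,0],
  ],
)

```text
t: 29.75
ee_pos: [566.2, 43.2, 109.7]
orientation: [0.091, -2.541, 0.028]
ft_force: [3.7, -0.3, 6.2]
width: 19.7
grasp_force: 30.0
```

```bash
python3 -c "
from h import *
st(); print((RB.T@pose()[2]['moment']).round(3))"
```

```text
along x,y,n from rest [-0.32  0.04 33.52] F x,y,n [ 0.49 -0.6   7.21] turn err units [ 0.001  0.001 -0.003] w 19.7 t 29.75
[ 0.009  0.114 -0.024]
```

Emit:
step_arm(
  plan=[
    [-1,0,0,0.004,0,0,0],
    [-1,0,0,0,0,0,0],
    [-1,0,0,0,0,0,0],
    [-1,0,0,0,0,0,0],
    [-1,0,0,0,0,0,0],
  ],
)

```text
t: 30.38
ee_pos: [566.3, 43.2, 109.7]
orientation: [0.091, -2.541, 0.028]
ft_force: [4.8, 0.5, 6.3]
width: 20.0
grasp_force: 30.0
```

Run:
```python
from h import *
from workcell import vision
F=[];M=[]
for i in range(6):
    d=wrist("w7"); o=pose()[2]; F.append(RB.T@o["ft_force"]); M.append(RB.T@o["moment"])
print(np.mean(F,0).round(2),np.std(F,0).round(2),np.mean(M,0).round(3)); st()
C=cloud(d); q=(C[d["depth"]>0]-REST)@np.c_[XB,YB,NB]
for nm,a,b in(("plate",10,17),("base",24,32)):
    m=(abs(q[:,0])<75)&(abs(q[:,1])<36)&(q[:,2]>a)&(q[:,2]<b); print(nm,rect(q[m][:,:2]),np.percentile(q[m],[1,50,99],axis=0).round(1).tolist())
for n in("scene","top"):
    s=vision.get_image(n); np.savez(f"pics/{n}2.npz",**s); cv2.imwrite(f"pics/{n}2.png",s["pixels"][:,:,::-1])
    q=(cloud(s)[s["depth"]>0]-REST)@np.c_[XB,YB,NB]
    for nm,a,b in(("plate",10,18),("base",24,33)):
        m=(abs(q[:,0])<66)&(abs(q[:,1])<36)&(q[:,2]>a)&(q[:,2]<b)
        if m.sum()>20: print(n,nm,m.sum(),rect(q[m][:,:2]),np.percentile(q[m],[1,50,99],axis=0).round(1).tolist())
```

```text
[ 1.57  0.25 -8.03] [0.51 0.73 0.51] [ 0.033  0.159 -0.033]
along x,y,n from rest [-0.3   0.04 33.51] F x,y,n [1.22 0.38 7.93] turn err units [ 0.001  0.003 -0.003] w 20.0 t 30.68
plate (array([-5.4,  0.5]), array([139.2,  60.2]), 0.1) [[-12.9, -29.1, 11.6], [52.1, 0.4, 13.4], [64.1, 30.2, 15.4]]
base (array([19.6,  0.6]), array([50.2, 51. ]), 90.0) [[-0.1, -24.0, 25.9], [31.5, 0.4, 27.5], [44.8, 25.2, 29.2]]
scene plate 449 (array([-0.6, -1.4]), array([130.5,  62.9]), 1.0) [[-65.6, -31.1, 10.5], [-47.1, -20.5, 14.1], [63.3, 28.4, 17.8]]
scene base 212 (array([-31.5,  -0.6]), array([27.2, 53.2]), 0.1) [[-45.1, -25.9, 24.2], [-34.6, -7.9, 28.1], [-19.0, 24.5, 32.0]]
```

View pics/scene2.png

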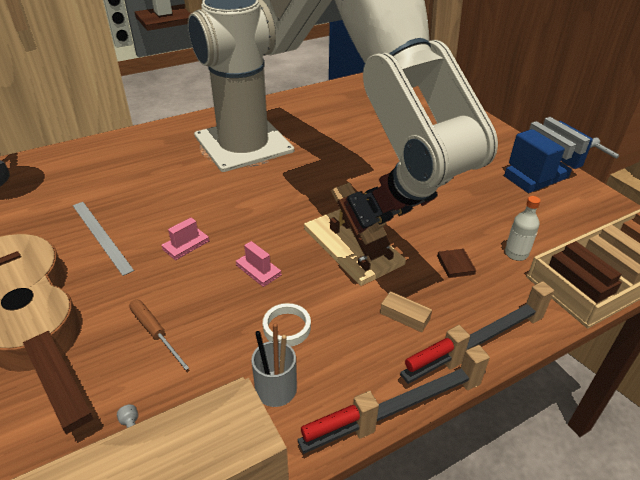

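The scene view shows the caul pressed on the plate at (360,215), and the other things are where they were. The caul's base and the plate agree to within 1 mm and 0.1°. The push is about 9 N net of the caul's weight, so I add a touch more.

Emit:
step_arm(
  plan=[
    [-1,0,0,0.002,0,0,0],
    [-1,0,0,0,0,0,0],
    [-1,0,0,0,0,0,0],
    [-1,0,0,0,0,0,0],
    [-1,0,0,0,0,0,0],
    [-1,0,0,0,0,0,0],
  ],
)

```text
t: 31.52
ee_pos: [566.3, 43.2, 109.7]
orientation: [0.091, -2.541, 0.028]
ft_force: [3.8, -0.2, 7.6]
width: 19.9
grasp_force: 30.0
```

Run:
```python
from h import *
F=[]
for i in range(8):
    wrist("w8"); o=pose()[2]; F.append(RB.T@o["ft_force"])
f=np.mean(F,0); print(f.round(2),np.std(F,0).round(2)); st()
from workcell import ctrl
if 7.5<-f[2]<11: print(ctrl.close_job())
```

```text
[ 1.3   0.55 -8.28] [0.42 0.64 0.5 ]
along x,y,n from rest [-0.32  0.04 33.54] F x,y,n [1.65 0.09 8.52] turn err units [ 0.001  0.004 -0.003] w 19.7 t 31.93
the job is handed in; nothing more can be done
None
```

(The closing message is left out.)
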